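# Put two misplaced containers right so the clinic drawer shuts

## Robot

A 6-joint arm with a two-finger parallel gripper is mounted at the origin on the work surface. World frame = base frame: x ahead of the robot, y to its left, z up, the work surface at z = 0. Lengths are in mm, angles in degrees, forces in N, time in s.
With the tool pointing down it reaches from about 350 to 850 mm from the base axis. Payload 8.1 kg.
Tool frame: the origin (TCP) lies midway between the tips of the shut fingers; the grasp point (between the pads) lies 19 mm behind it; z points along the fingers, y is the direction in which the jaws open and shut (so a half turn about z gives the same grasp; the last joint's range is limited). The gripper opens to 85 mm and grips with 20 to 120 N. Pads are 22 mm wide; open, the fingers measure 114 mm over their backs; the gripper's body (76 mm by 85 mm) begins 54 mm behind the grasp point. The pads swing forward as they close: fully open they stand 13 mm farther back than shut.
Start: joints at [-78.346, 7.471, 85.268, -0, 87.261, -4.893], TCP at [170.901, -575.15, 231.292] pointing down, gripper open.
Joint ranges: [-169.43, 169.43], [-51.17, 129.36], [1.28, 143.12], [-76.62, 256.62], [0, 156.53], [-152.29, 152.29]. Speed limits (degrees/s): [136.94, 136.94, 159.86, 180, 180, 180].

## Interface

Orientations are given as [roll, pitch, yaw] about the fixed x, y, z axes, in that order (R = Rz(yaw) Ry(pitch) Rx(roll)).
In Python, from bench import telemetry, snapshot, camera_params, job gives the robot as it stands. The module is installed in compiled form; this text tells all that it offers.
- The arm moves only by the shell command python3 -m jog 'ROWS' [FORCE]. ROWS is JSON, a list that holds one entry, the list of rows, each a list of 7 numbers: the shift along the tool's x, y, z in units of 50 mm (1.0 is 50 mm), then the turn, a rotation vector about the tool's x, y, z in units of 2 pi rad (1.0 is 2 pi rad), then the opening, from 0 (shut) to 1 (fully open). In form: [[[dx, dy, dz, rx, ry, rz, claw], ...]]. A call has 1 to 12 rows; each row shifts and turns the commanded pose from where the row before left it, along the tool's axes as they then stand; what a row does not reach is not made up. A row lasts 1/8 s, in which the tool goes at most 62.5 mm and 10.7 degrees, less where a joint would pass 70% of its speed; a pose out of reach is approached as far as the arm can. A call with a number of a shift or a turn outside -1 to 1 is refused whole. A call with a gripper value outside its range is refused whole. The fingers move at their own pace and stop on an object; FORCE is the grip in N (left out, the last holds). Time passes only in rows, so rows that do not move let the fingers close. It gives the time, the measured TCP pose, the force and the opening at its end, in the units of the state.
- telemetry.sense(): the state, without advancing time (a new reading comes with each control period).
- snapshot(name): name is "side" or "top"; returns (picture, depth): 400x640x3 uint8, red, green, blue; 400x640 float32, mm along the optical axis (not along the pixel's ray), 0 where there is no reading.
- camera_params(name): a dict with "K" (3x3 intrinsics, pixels), "D" ([k1, k2, p1, p2, k3] as OpenCV has them; the pictures are not rectified), "extrinsics" (4x4, takes a point from camera to world coordinates). Camera axes: x right, y down, z forward; pixel columns grow to the right and rows downward; lengths in mm; the calibration is good to about 2 mm. A picture is of the moment at which its call begins. camera_params takes no time and is no camera call.
- job.hand_in(): hands the job in, once; it reports no verdict.
The state is a dict: "time": time; "joint_pos": joint angles; "qd": joint speeds; "joint_efforts": joint torques, N m; "tool_pos": TCP position; "tcp_rot": TCP orientation; "ft_force": force on the tool from outside, world axes, zero at the start; "wrist_torque": the same for the moment, N m; "finger_gap": finger opening in mm.
Only numpy, scipy, OpenCV 4.12 (cv2) and the standard library are available. Lean on these libraries where they do the work, as an engineer would, in place of code of your own. Each camera call takes 0.05 s, during which the arm holds its last target. There are 200 camera calls.

## Task

The drawer cannot shut because the amber glass bottle is standing in one of the shallow bays and sticks up above the rim, while the squat metal-lidded jar has taken its place in a deep bay. Swap the two, setting each down upright and gently in the bay the other came from (the blue mat is clear if you need somewhere to park one), then push the drawer fully shut. Keep both upright all the way, and leave the other things in the drawer and on the worktop where they are.

Things in the scene. Friction and masses are not known exactly. Their poses are not given: they have to be found in the camera images.
- unit: Low white sheet-steel drawer unit, fixed on the worktop: 270 mm deep, 284 wide, 102 high; the underside of its top is at 97 mm, and whatever stands higher in the drawer strikes it. Origin on the worktop under the centre of its front face; x to its rear (the way the drawer shuts), y to the left seen from the robot, z up. In the drawer: a grey insert, two deep bays in front, two shallow ones behind.
- drawer (a joint): The unit's drawer: 0 = shut, 0.18 = fully open (m; starts so). Slides along the unit's x, stays where left, takes about 3 N to push slowly. Its front panel (284 mm wide, 15 thick, 10 to 94 mm above the worktop) lies against the unit's front face when shut. Centred bar handle: 128 mm wide, 10 thick, 30 mm off the panel, 42 mm above the worktop.
- drawer_front (a point): Point on the outer face of the drawer's front panel, at mid-width, 80 mm above the worktop and clear above the handle: flat place to push. Axes as the unit's; the push is along +x.
- deep_left (a point): Centre of the floor of the left deep bay (seen from the robot). The bay is 72 mm front-to-back and 114 mm wide (the roomy direction, the point's y), with 4 mm walls whose rim is at world height 91 mm; floor at world height 20 mm (71 mm deep). Moves with the drawer; axes as the unit's.
- deep_right (a point): Centre of the floor of the right deep bay; otherwise as deep_left.
- shallow_left (a point): Centre of the floor of the left shallow bay. The bay is 72 mm front-to-back and 114 mm wide (the roomy direction, the point's y), with 4 mm walls whose rim is at world height 91 mm; raised floor at world height 53 mm (38 mm deep). Moves with the drawer; axes as the unit's.
- shallow_right (a point): Centre of the floor of the right shallow bay; otherwise as shallow_left.
- bottle: Amber glass bottle with a paper label and a black cap, 66 mm high; round body of 34 mm diameter up to 41 mm, then a shoulder and a neck with a 23 mm cap. About 65 g. Origin at the centre of its underside, z up its axis. Starts upright in the left or the right shallow bay.
- jar: Squat round white jar with a bare aluminium lid, 46 mm diameter, 34 mm high. About 60 g. Origin at the centre of its underside, z up. Starts upright in the left or the right deep bay.
- dropper: White plastic dropper bottle, 28 mm diameter, 62 mm high; belongs in the other deep bay and stays there. Origin under its centre.
- needle_box: Small paper box with a blue band, 38 x 58 x 30 mm high; belongs in the other shallow bay and stays there. Origin under its centre.
- mat: Blue plastic mat lying on the worktop to the left or the right of the drawer, fixed, 130 x 130 mm, 3 mm thick, nothing on it: a clear place to set something down. Origin under its centre (its top is 3 mm higher).
- carton: Paper carton with a green band, 60 x 95 x 48 mm high, on the worktop on the other side of the drawer from the mat. Bystander. Origin under its centre.
- vial: Small amber vial, 22 mm diameter, 47 mm high, on the worktop far to the left. Bystander. Origin under its centre.
- tape: Roll of paper tape lying flat, 70 mm diameter, 25 mm high, on the worktop far to the right. Bystander. Origin under its centre.
- wash_bottle: White squeeze bottle with a bent spout, 60 mm diameter, 180 mm high, further back on the left, beside the unit. Bystander. Origin under its centre.
- forceps: Steel forceps lying flat, 130 x 14 x 8 mm, between the robot and the drawer on the right. Bystander. Origin under its centre.
There are look-alikes about, which are no part of the job. What is shaped like the jar but yellow is not meant.

How it is judged (in metres and radians):
On the way:
1. the bottle stands in the deep bay and the jar in the shallow bay, the drawer still open (((horizontal distance between bottle and deep_left below 0.05 m and z of bottle in the frame of deep_left between -0.004 and 0.007 m and angle between each of bottle, dropper's own z axis and vertical below 0.15 rad and horizontal distance between dropper and deep_right below 0.05 m and z of dropper in the frame of deep_right between -0.004 and 0.007 m) or (horizontal distance between bottle and deep_right below 0.05 m and z of bottle in the frame of deep_right between -0.004 and 0.007 m and angle between each of bottle, dropper's own z axis and vertical below 0.15 rad and horizontal distance between dropper and deep_left below 0.05 m and z of dropper in the frame of deep_left between -0.004 and 0.007 m)) and ((horizontal distance between jar and shallow_left below 0.05 m and z of jar in the frame of shallow_left between -0.004 and 0.007 m and angle between each of jar, needle_box's own z axis and vertical below 0.15 rad and horizontal distance between needle_box and shallow_right below 0.05 m and z of needle_box in the frame of shallow_right between -0.004 and 0.007 m) or (horizontal distance between jar and shallow_right below 0.05 m and z of jar in the frame of shallow_right between -0.004 and 0.007 m and angle between each of jar, needle_box's own z axis and vertical below 0.15 rad and horizontal distance between needle_box and shallow_left below 0.05 m and z of needle_box in the frame of shallow_left between -0.004 and 0.007 m)) and value of joint drawer above 0.1 m), for 0.2 s.
At the end, for the whole second after the job is handed in: The drawer is shut to within 5 mm; the bottle stands upright (within 0.15 rad) on the floor of the deep bay that the jar came from and the jar on the floor of the shallow bay that the bottle came from, both at rest; the dropper bottle and the needle box still stand in their own bays (((horizontal distance between bottle and deep_left below 0.05 m and z of bottle in the frame of deep_left between -0.004 and 0.007 m and angle between each of bottle, dropper's own z axis and vertical below 0.15 rad and horizontal distance between dropper and deep_right below 0.05 m and z of dropper in the frame of deep_right between -0.004 and 0.007 m) or (horizontal distance between bottle and deep_right below 0.05 m and z of bottle in the frame of deep_right between -0.004 and 0.007 m and angle between each of bottle, dropper's own z axis and vertical below 0.15 rad and horizontal distance between dropper and deep_left below 0.05 m and z of dropper in the frame of deep_left between -0.004 and 0.007 m)) and ((horizontal distance between jar and shallow_left below 0.05 m and z of jar in the frame of shallow_left between -0.004 and 0.007 m and angle between each of jar, needle_box's own z axis and vertical below 0.15 rad and horizontal distance between needle_box and shallow_right below 0.05 m and z of needle_box in the frame of shallow_right between -0.004 and 0.007 m) or (horizontal distance between jar and shallow_right below 0.05 m and z of jar in the frame of shallow_right between -0.004 and 0.007 m and angle between each of jar, needle_box's own z axis and vertical below 0.15 rad and horizontal distance between needle_box and shallow_left below 0.05 m and z of needle_box in the frame of shallow_left between -0.004 and 0.007 m)) and value of joint drawer below 0.005 m and linear speed of each of bottle, jar below 0.02 m/s); the robot touches nothing.
It fails at once if the bottle or the jar tips more than 45 degrees (angle between any of bottle, jar's own z axis and vertical above 0.785 rad).
It fails at once if the bottle or the jar is let fall instead of being set down (a free fall of more than about 13 mm) (value of joint drawer above 0.12 m and ((contact force between bottle and the fingers below 0.05 N and linear speed of bottle above 0.5 m/s) or (contact force between jar and the fingers below 0.05 N and linear speed of jar above 0.5 m/s))).
It fails at once if the bottle or the jar is slammed or jammed hard against the drawer or the unit (over 40 N) (contact force between any of bottle, jar and unit above 40 N).
It fails at once if something standing on the worktop is shifted by more than 30 mm (distance of any of carton, vial, tape, wash_bottle, forceps from where it was at the start of the episode above 0.03 m).
It also fails if it takes over 72 s, if anything falls off the work surface, if the arm or the gripper's body presses on something with over 40 N, if the wrist force passes 120 N, or if a joint passes its speed limit or range.

## Working session

There is one attempt and no reset: what is moved stays moved. The work goes in short steps, Python scripts to look and compute and a shell command to move; the robot and the scene stay as the last step left them, time stands still between calls to the robot, and variables do not carry over. Pictures are saved under pics/ and viewed, about 8 in all and at most 12, crops included, and the job is handed in when it is done.

```bash
mkdir -p pics
cat > h.py <<'E'
import numpy as np, cv2
from bench import telemetry, snapshot, camera_params, job
def cast(name,pts,z):
    p=camera_params(name);E=np.array(p["extrinsics"]);
    u=cv2.undistortPoints(np.float64(pts).reshape(-1,1,2),np.float64(p["K"]),np.float64(p["D"])).reshape(-1,2)
    d=np.c_[u,np.ones(len(u))]@E[:3,:3].T; o=E[:3,3]
    return o+d*((z-o[2])/d[:,2])[:,None]
def cloud(name,depth):
    p=camera_params(name);E=np.array(p["extrinsics"])
    v,u=np.mgrid[0:400,0:640]
    n=cv2.undistortPoints(np.c_[u.ravel(),v.ravel()].astype(float).reshape(-1,1,2),np.float64(p["K"]),np.float64(p["D"])).reshape(-1,2)
    P=np.c_[n,np.ones(len(n))]*depth.reshape(-1,1)
    return (P@E[:3,:3].T+E[:3,3]).reshape(400,640,3)
def save(name,f,crop=None,s=1):
    im,d=snapshot(name); x=im[:,:,::-1]
    if crop: x=x[crop[1]:crop[3],crop[0]:crop[2]]
    cv2.imwrite(f,cv2.resize(x,None,fx=s,fy=s,interpolation=cv2.INTER_CUBIC)); return im,d
E
python3 - <<'E'
from h import *
for n in("top","side"):
    im,d=save(n,f"pics/{n}0.png"); np.savez(f"{n}0.npz",im=im,d=d)
    print(n,np.round(camera_params(n)["extrinsics"],2).tolist(),(d>0).mean())
print(telemetry.sense())
E
```

```text
top [[-0.0, -0.98, 0.21, 269.87], [-1.0, 0.01, 0.0, 5.19], [-0.0, -0.21, -0.98, 1310.23], [0.0, 0.0, 0.0, 1.0]] 0.99577734375
side [[-1.0, -0.07, 0.06, 446.62], [-0.09, 0.59, -0.8, 1139.63], [0.02, -0.8, -0.59, 896.11], [0.0, 0.0, 0.0, 1.0]] 0.99590234375
{'time': 0.1, 'joint_pos': array([-7.83462540e+01,  7.51132953e+00,  8.53237837e+01,  1.74982893e-03,
        8.72617047e+01, -4.89270483e+00]), 'qd': array([ 0.05400192, -0.12923297, -0.05809312, -0.06704908, -0.02443307,
       -0.04524648]), 'joint_efforts': array([ 2.26285498e-03, -5.70951676e+01, -5.01941872e+01, -9.95856112e-05,
        8.12106882e-03, -8.70814375e-06]), 'tool_pos': array([ 170.80991737, -574.65164836,  230.33648456]), 'tcp_rot': array([-1.79903684e+02, -9.99891640e-03,  1.65463574e+01]), 'ft_force': array([-0.01156875, -0.70718179, -0.01946323]), 'wrist_torque': array([ 0.03791978, -0.00821927,  0.0065726 ]), 'finger_gap': 85.33527543636507}
```

View pics/top0.png

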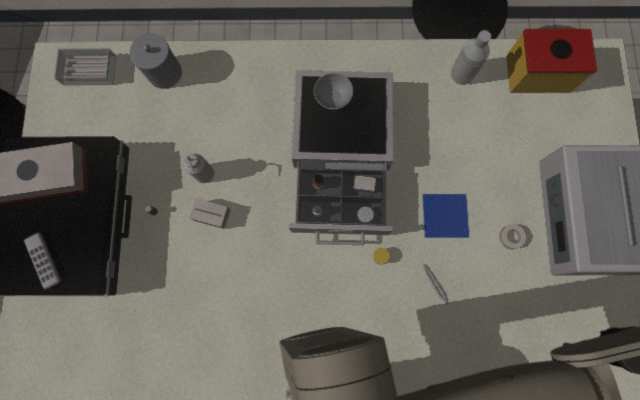

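View pics/side0.png

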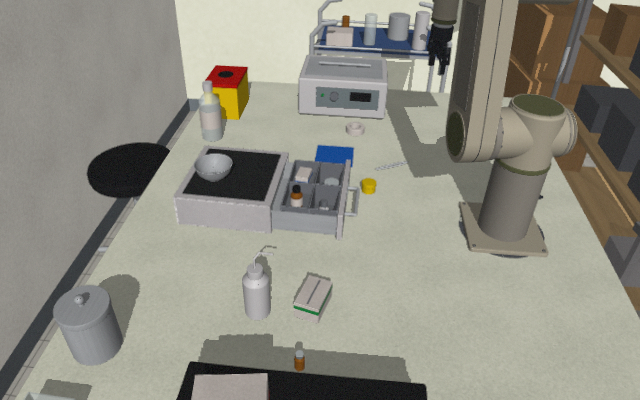

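The top view shows the bottle in the left shallow bay (318,182) and the jar in the right deep bay (365,214). The dropper is at (318,210), the needle box at (365,184) and the mat at (445,215). A yellow decoy stands in front at (381,256). The side view agrees.

Run:
```python
from h import *
T=np.load("top0.npz");C=cloud("top",T["d"]);im=T["im"];hsv=cv2.cvtColor(im,cv2.COLOR_RGB2HSV)
def blob(name,m,box):
    x0,y0,x1,y1=box; M=np.zeros(m.shape,bool);M[y0:y1,x0:x1]=m[y0:y1,x0:x1]
    P=C[M]; v,u=np.nonzero(M)
    print(name,M.sum(),"px",u.mean().round(1),v.mean().round(1),"med",np.median(P,0).round(1),"mid",((P.max(0)+P.min(0))/2).round(1),"size",np.ptp(P,axis=0).round(1)); 
z=C[...,2]
B={"bottle":(306,170,332,192),"dropper":(306,202,330,220),"jar":(352,203,378,225),"needle":(350,172,380,194)}
for k,b in B.items():
    x0,y0,x1,y1=b; s=z[y0:y1,x0:x1]; print(k,np.round(np.percentile(s,[2,25,50,75,90,98,100]),1))
blob("jar",(z>46)&(z<62),B["jar"]); blob("bottle",(z>100),B["bottle"]); blob("dropper",z>66,B["dropper"]);blob("needle",(z>78)&(z<89),B["needle"])
blob("mat",(hsv[...,0]>105)&(hsv[...,0]<130)&(hsv[...,1]>150),(410,180,480,250))
blob("yellow",(hsv[...,0]>15)&(hsv[...,0]<32)&(hsv[...,1]>130),(365,240,400,275))
# drawer front panel top and unit
blob("panel",(z>88)&(z<97),(285,222,400,236))
blob("unit top",(z>99)&(z<107),(285,60,405,170))
blob("handle",(z>30)&(z<55),(310,232,375,246))
S=cloud("side",np.load("side0.npz")["d"])
# all points rim
M=(z>88)&(z<94); M[:165]=0;M[236:]=0;M[:,:290]=0;M[:,398:]=0
P=C[M];print("rim",np.percentile(P,[1,99],axis=0).round(1)); print(cv2.minAreaRect(P[:,:2].astype(np.float32)))
x=cv2.resize(im[160:275,285:480,::-1],None,fx=4,fy=4,interpolation=cv2.INTER_CUBIC);cv2.imwrite("pics/c1.png",x)
```

```text
bottle [  48.8   52.7   55.4   83.1  114.7  121.2 1310.2]
dropper [  14.8   18.8   21.1   24.7   73.2   84.2 1310.2]
jar [  15.8   19.9   24.    54.2   57.5   93.1 1310.2]
needle [  49.4   53.8   69.8   82.4   84.5   87.6 1310.2]
jar 206 px 364.6 214.3 med [503.3 -99.5  53.9] mid [502.7 -98.7  53.6] size [43.5 43.5 14.5]
bottle 74 px 317.8 179.0 med [589.7  31.8 119.1] mid [437.2  25.5 705.2] size [ 334.6   40.5 1210.2]
dropper 46 px 316.1 208.8 med [513.3  37.9  81.8] mid [397.5  25.8 688.2] size [ 255.3   41.1 1244.1]
needle 283 px 364.4 182.3 med [589.1 -99.   82.7] mid [ 592.4 -102.5   83.5] size [55.4 73.7 10.3]
mat 1576 px 444.4 215.2 med [ 508.6 -336.     3. ] mid [ 420.6 -198.3  652.5] size [ 301.4  406.9 1315.5]
yellow 190 px 381.1 255.5 med [ 388.5 -143.8   34.1] mid [340.  -79.4 668.1] size [ 140.2  169.1 1284.3]
panel 639 px 338.5 226.0 med [463.6 -22.3  93.1] mid [463.  -26.1  92.5] size [ 26.3 280.8   8.9]
unit top 6640 px 344.1 119.4 med [761.3 -53.1 103.6] mid [784.5 -37.9 103. ] size [280.2 291.5   8. ]
handle 297 px 340.7 239.0 med [428.7 -31.4  45.5] mid [438.3 -40.1  41.9] size [ 37.1 170.3  23.2]
rim [[ 452.5 -158.2   88.2]
 [ 629.4  103.2   94. ]]
((539.43896484375, -31.48809814453125), (275.7376708984375, 174.91392517089844), 87.94647979736328)
```

View pics/c1.png

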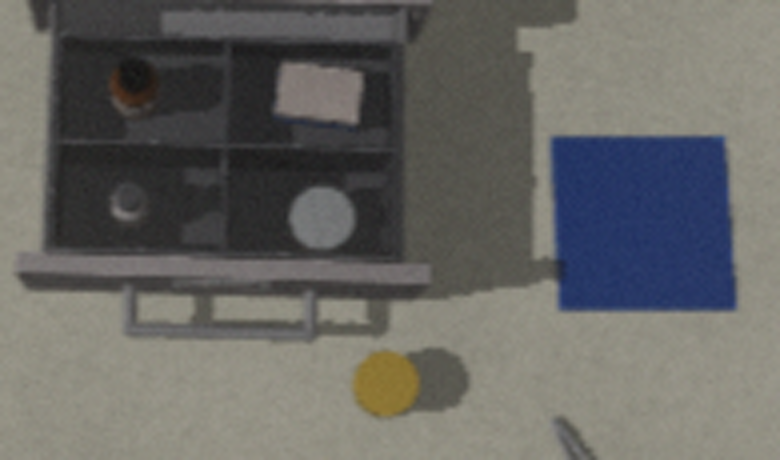

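The crop confirms one object per bay. The jar stands right of centre in the deep bay and the handle is in front. Next I fit the drawer's axes.

Run:
```python
from h import *
T=np.load("top0.npz");im=T["im"];g=im.mean(2);C=cloud("top",T["d"]);z=C[...,2];hsv=cv2.cvtColor(im,cv2.COLOR_RGB2HSV)
# panel front/rear edges from height mask per column
M=(z>86)&(z<99);f=[];b=[]
for u in range(293,388):
    v=np.nonzero(M[218:236,u])[0]+218
    f.append((u,v.max()+.5)); b.append((u,v.min()-.5))
for n,l in(("front",f),("back",b)):
    P=cast("top",l,94); k=np.polyfit(P[:,1],P[:,0],1); 
    r=P[:,0]-np.polyval(k,P[:,1]); q=abs(r)<3; k=np.polyfit(P[q,1],P[q,0],1); print(n,k,"yaw",-np.degrees(np.arctan(k[0])).round(2), "x at y=-30",np.polyval(k,-30).round(1))
v=[u for u in range(280,400) if M[226,u]]; print("panel ends",cast("top",[(v[0]-.5,226),(v[-1]+.5,226)],94).round(1))
# walls, crop px -> full: mid cross wall and rear wall and side walls by eye at z=91
pts={"cross":(285+148/4,160+143/4),"crossR":(285+315/4,160+150/4),"divide_f":(285+225/4,160+190/4),"divide_b":(285+227/4,160+90/4),"rearL":(285+120/4,160+38/4),"rearR":(285+330/4,160+41/4),"left":(285+55/4,160+130/4),"right":(285+398/4,160+130/4)}
for k,p in pts.items(): print(k,cast("top",[p],91).round(1))
print("bottle cap px",cast("top",[(285+136/4,160+75/4)],118).round(1))
cap=(z>110)&(z<125);cap[:168]=0;cap[195:]=0;cap[:,:306]=0;cap[:,332:]=0
print("cap cloud",C[cap].mean(0).round(1),np.ptp(C[cap],axis=0))
lid=(z>50)&(z<60);lid[:203]=0;lid[225:]=0;lid[:,:352]=0;lid[:,378:]=0
vv,uu=np.nonzero(lid);print("lid",cv2.minEnclosingCircle(C[lid][:,:2].astype(np.float32)),cast("top",[(uu.mean(),vv.mean())],54).round(1))
m=(hsv[...,0]>105)&(hsv[...,0]<130)&(hsv[...,1]>150);m[:180]=0;m[250:]=0;m[:,:410]=0;m[:,480:]=0
vv,uu=np.nonzero(m);print("mat",cast("top",[(uu.mean(),vv.mean())],3).round(1))
```

```text
front [3.36045289e-02 4.54448964e+02] yaw -1.92 x at y=-30 453.4
back [3.34953613e-02 4.74963555e+02] yaw -1.92 x at y=-30 474.0
panel ends [[ 464.4  115.2   94. ]
 [ 462.9 -167.9   94. ]]
cross [[549.   21.1  91. ]]
crossR [[543.4 -94.3  91. ]]
divide_f [[515.6 -31.8  91. ]]
divide_b [[586.6 -34.   91. ]]
rearL [[624.6  40.5  91. ]]
rearR [[ 621.6 -106.5   91. ]]
left [[558.6  85.5  91. ]]
right [[ 557.3 -152.2   91. ]]
bottle cap px [[590.5  28.8 118. ]]
cap cloud [592.4  33.3 119.2] [22.88777572 19.28137159 12.45296263]
lid ((503.697265625, -99.129638671875), 22.94454574584961) [[503.9 -98.8  54. ]]
mat [[ 508.5 -337.5    3. ]]
```

```bash
python3 -m jog '[[[0,0,-0.6,0,0,0.023,0.7],[0,0,-0.6,0,0,0.023,0.7],[0,0,0,0,0,0,0.7]]]' 25
```

```text
time: 0.48
tool_pos: [171.2, -576.4, 294.2]
tcp_rot: [179.7, -0.1, -0.1]
ft_force: [0.0, -0.2, -0.4]
finger_gap: 59.8
```

```bash
python3 -m jog '[[[0,0,0,0,0,0.0051,0.7],[0.575,-0.887,0,0,0,0,0.7],[0.575,-0.887,0,0,0,0,0.7],[0.575,-0.887,0,0,0,0,0.7],[0.575,-0.887,0,0,0,0,0.7],[0.575,-0.887,0,0,0,0,0.7],[0.575,-0.887,0,0,0,0,0.7],[0.575,-0.887,0,0,0,0,0.7],[0.575,-0.887,0,0,0,0,0.7],[0.575,-0.887,0,0,0,0,0.7],[0.575,-0.887,0,0,0,0,0.7],[0.575,-0.887,0,0,0,0,0.7]]]' 25; python3 -m jog '[[[0,0,0,0,0,0,0.66],[0,0,0,0,0,0,0.66]]]'
```

```text
time: 1.98
tool_pos: [502.8, -96.0, 289.5]
tcp_rot: [-180.0, 0.1, -1.8]
ft_force: [0.8, 0.1, 0.8]
finger_gap: 59.9
time: 2.22
tool_pos: [502.0, -97.7, 289.8]
tcp_rot: [-180.0, 0.1, -1.8]
ft_force: [-0.2, -0.4, 0.4]
finger_gap: 56.2
```

```bash
python3 -m jog '[[[0.03,0.03,0.8,0,0,0,0.66],[0,0,0.8,0,0,0,0.66],[0,0,0.8,0,0,0,0.66],[0,0,0.8,0,0,0,0.66],[0,0,0.5,0,0,0,0.66],[0,0,0,0,0,0,0.66],[0,0,0,0,0,0,0.66]]]'
python3 - <<'E'
from h import *
save("side","pics/s1.png",(240,90,400,260),4)
E
```

```text
time: 3.1
tool_pos: [504.5, -100.3, 107.4]
tcp_rot: [180.0, -0.1, -1.9]
ft_force: [1.6, -0.5, 0.3]
finger_gap: 56.4
```

View pics/s1.png

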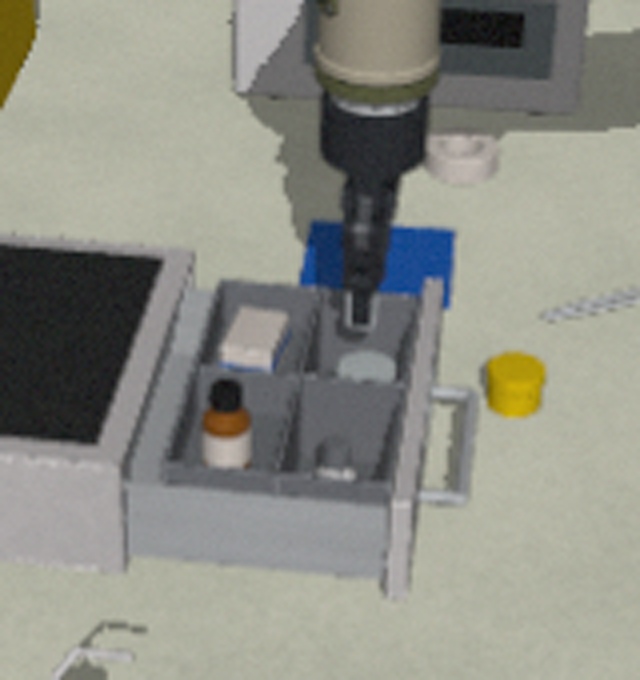

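The fingers are above the jar, whose lid is at crop (367,365), and clear of the walls. I descend and grip.

```bash
python3 -m jog '[[[0,0,0.4,0,0,0,0.66],[0,0,0.4,0,0,0,0.66],[0,0,0.3,0,0,0,0.66],[0,0,0.25,0,0,0,0.66],[0,0,0.2,0,0,0,0.66],[0,0,0.05,0,0,0,0.66],[0,0,0,0,0,0,0.66],[0,0,0,0,0,0,0.66]]]'
```

```text
time: 4.15
tool_pos: [522.5, -101.3, 44.6]
tcp_rot: [179.6, -2.1, -1.7]
ft_force: [1.2, 25.2, 84.3]
finger_gap: 56.6
```

```bash
python3 -m jog '[[[0,0,-0.5,0,0,0,0.66],[0,0,-0.5,0,0,0,0.66],[0,0,-0.6,0,0,0,0.66],[0,0,0,0,0,0,0.66]]]'
python3 - <<'E'
from h import *
im,d=save("side","pics/s2.png",(240,90,400,260),3);np.savez("t2.npz",im=im,d=d)
a=cv2.imread("pics/s2.png")
im,d=snapshot("top");np.savez("top1.npz",im=im,d=d)
x=cv2.resize(im[155:265,290:400,::-1],None,fx=3,fy=3)
o=np.zeros((520,820,3),np.uint8);o[:a.shape[0],:480]=a[:520];o[:330,485:815]=x;cv2.imwrite("pics/s3.png",o)
E
```

```text
time: 4.65
tool_pos: [506.9, -100.1, 110.0]
tcp_rot: [179.9, -0.4, -1.8]
ft_force: [-0.8, 0.2, -0.2]
finger_gap: 56.4
```

```bash
python3 -c "
import cv2;a=cv2.imread('pics/s3.png');cv2.imwrite('pics/s3.png',a[:,:800])"
```

```text
(no output)
```

View pics/s3.png

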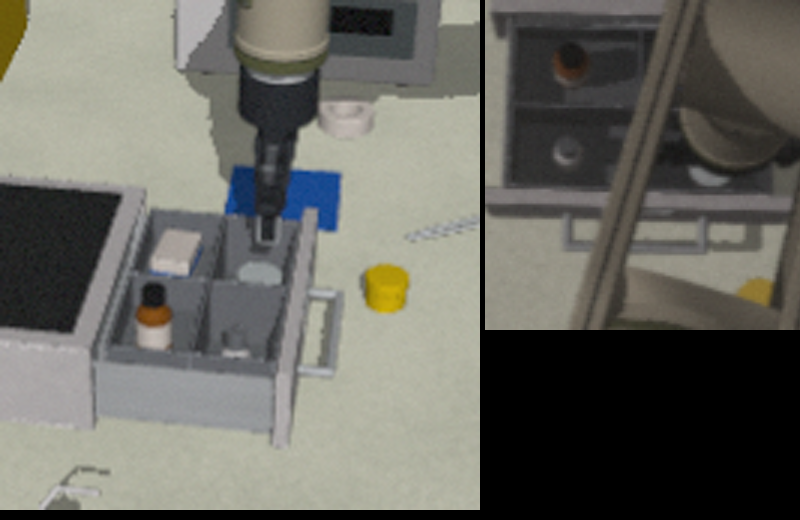

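The drawer was pushed in about 15 mm: the panel edge moved about 5 px in the side view. I did hit something. I'll withdraw sideways, turn the gripper a quarter so the side camera sees its width, and measure again.

```bash
python3 -m jog '[[[0,0,-1,0,0,0,0.66],[0,0,-1,0,0,0,0.66],[0,1,0,0,0,0,0.66],[0,1,0,0,0,0,0.66],[0,1,0,0,0,0,0.66],[0,1,0,0,0,0,0.66],[0,1,0,0,0,0,0.66],[0,0,0,0,0,0,0.66]]]'; python3 -m jog '[[[0,0,0,0,0,-0.028,0.66],[0,0,0,0,0,-0.028,0.66],[0,0,0,0,0,-0.028,0.66],[0,0,0,0,0,-0.028,0.66],[0,0,0,0,0,-0.028,0.66],[0,0,0,0,0,-0.028,0.66],[0,0,0,0,0,-0.028,0.66],[0,0,0,0,0,-0.028,0.66],[0,0,0,0,0,-0.028,0.66],[0,0,0,0,0,0,0.66],[0,0,0,0,0,0,0.66]]]'
python3 - <<'E'
from h import *
im,d=snapshot("side");np.savez("side2.npz",im=im,d=d)
s=telemetry.sense();t=s["tool_pos"];print(t,s["tcp_rot"])
p=camera_params("side");E=np.array(p["extrinsics"])
w=E[:3,:3].T@(t-E[:3,3]);K=np.array(p["K"]);uv=(K@w/w[2])[:2];print("tcp px",uv,"mm/px",w[2]/K[0,0])
u,v=map(int,uv);a=cv2.resize(im[v-60:v+20,u-40:u+40,::-1],None,fx=6,fy=6,interpolation=cv2.INTER_CUBIC)
im,d=snapshot("top");np.savez("top1.npz",im=im,d=d)
x=cv2.resize(im[160:240,290:400,::-1],None,fx=3,fy=3,interpolation=cv2.INTER_CUBIC)
o=np.zeros((480,800,3),np.uint8);o[:,:480][:a.shape[0]]=a;o[:240,480:800]=x[:,:320];cv2.imwrite("pics/g1.png",o)
C=cloud("top",d);z=C[...,2]
lid=(z>50)&(z<60);lid[:195]=0;lid[222:]=0;lid[:,:352]=0;lid[:,378:]=0
vv,uu=np.nonzero(lid);print("lid",len(uu),cv2.minEnclosingCircle(C[lid][:,:2].astype(np.float32)),cast("top",[(uu.mean(),vv.mean())],54).round(1))
M=(z>86)&(z<99);
for n in("front","back"):
    l=[]
    for c in range(293,388):
        q=np.nonzero(M[208:236,c])[0]+208
        q=[i for i in q if True]
        if len(q): l.append((c,max(q)+.5))
    P=cast("top",l,94);k=np.polyfit(P[:,1],P[:,0],1);r=abs(P[:,0]-np.polyval(k,P[:,1]))<3;k=np.polyfit(P[r,1],P[r,0],1);break
print("panel front",k,np.polyval(k,-30))
E
```

```text
time: 5.75
tool_pos: [494.6, -352.1, 204.0]
tcp_rot: [-179.9, 0.1, -2.1]
ft_force: [0.0, 0.4, -0.4]
finger_gap: 56.9
time: 7.12
tool_pos: [496.0, -348.5, 205.6]
tcp_rot: [-180.0, -0.0, 88.7]
ft_force: [-0.9, 0.1, -0.3]
finger_gap: 56.4
[ 496.04185792 -348.70975327  205.7863662 ] [-1.79966220e+02 -3.36552448e-02  8.86976547e+01]
tcp px [340.21734414  99.72410485] mm/px 3.2380774841028614
lid 199 ((537.41064453125, -100.39380645751953), 40.22804260253906) [[ 522.6 -100.1   54. ]]
panel front [3.30256255e-02 4.69505590e+02] 468.5148209874952
```

View pics/g1.png

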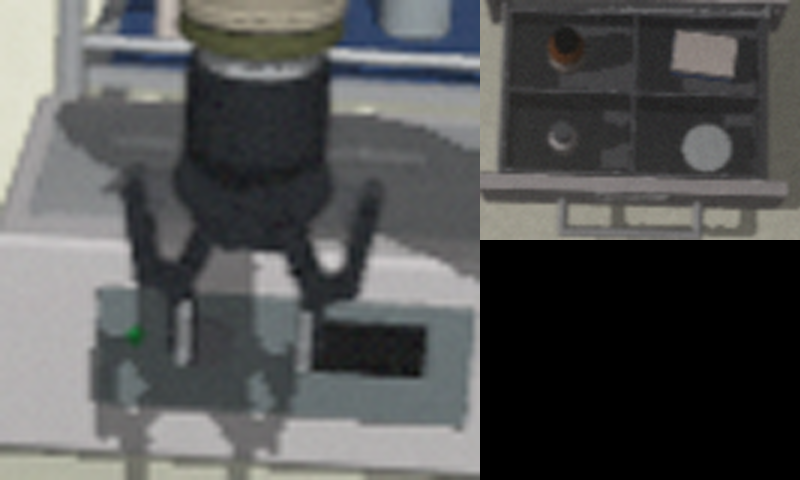

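The gripper picture explains it. The linkage elbows about 45 mm above the tips stick out roughly 25 mm beyond each pad. The jar stands about 10 mm right of its bay's centre, so the right elbow landed on the side wall. My plan is to nudge the jar left to the bay centre with the back of one finger, the other finger hanging outside the drawer, then grip with a narrow opening. First I pin down the walls.

Run:
```python
from h import *
T=np.load("top1.npz");g=T["im"].astype(float).mean(2);C=cloud("top",T["d"]);z=C[...,2]
np.set_printoptions(linewidth=220)
print("cols",list(range(336,350)),"\n",g[200:214,336:350].mean(0).round(0),"\n",np.median(z[200:214,336:350],0).round(0))
print("cols",list(range(376,396)),"\n",g[200:214,376:396].mean(0).round(0),"\n",np.median(z[200:214,376:396],0).round(0))
print(cast("top",[(c,207) for c in(340,342,344,380,382,384,386)],91).round(1))
lid=(z>48)&(z<60);lid[:198]=0;lid[222:]=0;lid[:,:350]=0;lid[:,377:]=0
n,L,s,c=cv2.connectedComponentsWithStats(lid.astype(np.uint8));i=1+s[1:,4].argmax();print(s[i],c[i],cast("top",[c[i]],54).round(1),cv2.minEnclosingCircle(C[L==i][:,:2].astype(np.float32)))
print("rows at cols 350-372", list(range(184,222)),"\n",g[184:222,366:374].mean(1).round(0))
print(cast("top",[(366,v) for v in(190,191,192,193,215,217,219)],91).round(1)[:,0])
```

```text
cols [336, 337, 338, 339, 340, 341, 342, 343, 344, 345, 346, 347, 348, 349] 
 [60. 60. 59. 55. 61. 59. 48. 47. 47. 47. 46. 47. 48. 47.] 
 [19. 20. 19. 28. 91. 21. 21. 21. 20. 20. 20. 21. 20. 20.]
cols [376, 377, 378, 379, 380, 381, 382, 383, 384, 385, 386, 387, 388, 389, 390, 391, 392, 393, 394, 395] 
 [50. 50. 50. 49. 49. 53. 54. 59. 60. 66. 81. 89. 89. 88. 88. 88. 88. 88. 88. 89.] 
 [20. 21. 20. 21. 34. 58. 83. 90. 70. 77. -1.  0. -0. -0.  1. -1.  0.  1.  1.  1.]
[[ 517.   -28.4   91. ]
 [ 517.   -33.9   91. ]
 [ 516.9  -39.4   91. ]
 [ 516.4 -138.5   91. ]
 [ 516.4 -144.    91. ]
 [ 516.4 -149.5   91. ]
 [ 516.3 -155.    91. ]]
[357 201  16  16 195] [364.73333333 208.97435897] [[518.4 -99.4  54. ]] ((519.0433959960938, -100.05030822753906), 23.04768180847168)
rows at cols 350-372 [184, 185, 186, 187, 188, 189, 190, 191, 192, 193, 194, 195, 196, 197, 198, 199, 200, 201, 202, 203, 204, 205, 206, 207, 208, 209, 210, 211, 212, 213, 214, 215, 216, 217, 218, 219, 220, 221] 
 [124.  81.  58.  63.  67.  67.  66.  66.  46.  39.  39.  38.  39.  40.  50.  52.  54.  63.  82.  94. 103. 112. 113. 118. 119. 120. 120. 121. 116. 112. 104.  94.  76.  60.  70.  70. 117. 120.]
[564.7 561.9 559.  556.2 494.2 488.7 483.1]
```

```bash
python3 -m jog '[[[0,0,0,0,0,0.028,1],[0,0,0,0,0,0.028,1],[0,0,0,0,0,0.028,1],[0,0,0,0,0,0.028,1],[0,0,0,0,0,0.028,1],[0,0,0,0,0,0.028,1],[0,0,0,0,0,0.028,1],[0,0,0,0,0,0.028,1],[0,0,0,0,0,0.028,1],[0,0,0,0,0,0,1],[0,0,0,0,0,0,1]]]'
```

```text
time: 8.6
tool_pos: [496.1, -349.2, 206.3]
tcp_rot: [-180.0, -0.0, -1.7]
ft_force: [-1.0, -0.1, 0.6]
finger_gap: 85.2
```

```bash
python3 -m jog '[[[0.07,-0.664,0,0,0,0,1],[0.07,-0.664,0,0,0,0,1],[0.07,-0.664,0,0,0,0,1],[0.07,-0.664,0,0,0,0,1],[0.07,-0.664,0,0,0,0,1],[0,0,0.8,0,0,0,1],[0,0,0.8,0,0,0,1],[0,0,0,0,0,0,1],[0,0,0,0,0,0,1]]]'
```

```text
time: 9.72
tool_pos: [519.6, -184.2, 127.8]
tcp_rot: [180.0, -0.1, -1.8]
ft_force: [1.3, -0.3, 0.5]
finger_gap: 85.3
```

```bash
python3 -m jog '[[[0,-0.01,0.5,0,0,0,1],[0,0,0.4,0,0,0,1],[0,0,0.3,0,0,0,1],[0,0,0.2,0,0,0,1],[0,0,0,0,0,0,1]]]'
```

```text
time: 10.35
tool_pos: [518.9, -183.4, 56.2]
tcp_rot: [-180.0, 0.0, -1.8]
ft_force: [0.0, -0.0, -0.2]
finger_gap: 85.2
```

```bash
python3 -m jog '[[[0,0,0.2,0,0,0,1],[0,0,0.15,0,0,0,1],[0,0,0.1,0,0,0,1],[0,0,0,0,0,0,1]]]';  python3 -m jog '[[[0,-0.04,0,0,0,0,1],[0,-0.04,0,0,0,0,1],[0,-0.04,0,0,0,0,1],[0,0,0,0,0,0,1]]]'
```

```text
time: 10.85
tool_pos: [518.5, -183.1, 33.1]
tcp_rot: [-180.0, 0.1, -1.8]
ft_force: [-0.6, 0.1, 0.0]
finger_gap: 85.4
time: 11.35
tool_pos: [519.6, -177.4, 34.3]
tcp_rot: [180.0, -0.0, -1.8]
ft_force: [-0.2, -0.4, 2.5]
finger_gap: 85.5
```

```bash
python3 -m jog '[[[0,-0.04,0,0,0,0,1],[0,-0.04,0,0,0,0,1],[0,-0.04,0,0,0,0,1],[0,-0.04,0,0,0,0,1],[0,-0.03,0,0,0,0,1],[0,0,0,0,0,0,1]]]'; python3 -m jog '[[[0,0.1,0,0,0,0,1],[0,0,-0.5,0,0,0,1],[0,0,-1,0,0,0,1],[0,0,-1,0,0,0,1],[0,1,0,0,0,0,0.6],[0,1,0,0,0,0,0.6],[0,0,0,0,0,0,0.6]]]'
python3 - <<'E'
from h import *
im,d=snapshot("top");C=cloud("top",d);z=C[...,2]
lid=(z>48)&(z<60);lid[:198]=0;lid[222:]=0;lid[:,:344]=0;lid[:,377:]=0
n,L,s,c=cv2.connectedComponentsWithStats(lid.astype(np.uint8));i=1+s[1:,4].argmax();print(s[i],c[i],cast("top",[c[i]],54).round(1))
print(np.median(z[200:214,336:346],0).round(0),np.median(z[200:214,376:390],0).round(0))
cv2.imwrite("pics/t4.png",cv2.resize(im[160:240,290:400,::-1],None,fx=5,fy=5,interpolation=cv2.INTER_CUBIC))
E
```

```text
time: 12.1
tool_pos: [519.9, -168.0, 34.3]
tcp_rot: [180.0, -0.1, -1.9]
ft_force: [-0.8, -3.6, 5.8]
finger_gap: 85.5
time: 12.98
tool_pos: [515.2, -275.1, 158.0]
tcp_rot: [-180.0, 0.1, -2.0]
ft_force: [0.0, 0.0, -0.1]
finger_gap: 51.5
[355 201  16  17 199] [362.75376884 209.        ] [[518.4 -93.8  54. ]]
[19. 21. 21. 25. 91. 21. 21. 20. 20. 20.] [21. 21. 21. 20. 32. 59. 85. 91. 71. 76.  1.  1.  1.  1.]
```

```bash
python3 -m jog '[[[0.01,-0.98,0,0,0,0,1],[0.01,-0.94,0,0,0,0,1],[0,0,0.4,0,0,0,1],[0,0,0.8,0,0,0,1],[0,0,0.6,0,0,0,1],[0,0,0.4,0,0,0,1],[0,0,0.2,0,0,0,1],[0,0,0.05,0,0,0,1],[0,0,0,0,0,0,1]]]'
```

```text
time: 14.15
tool_pos: [520.6, -177.0, 36.9]
tcp_rot: [180.0, -0.0, -1.8]
ft_force: [-0.6, 0.1, 0.8]
finger_gap: 85.2
```

```bash
python3 -m jog '[[[0,-0.08,0.03,0,0,0,1],[0,-0.06,0.03,0,0,0,1],[0,-0.05,0,0,0,0,1],[0,-0.04,0,0,0,0,1],[0,-0.04,0,0,0,0,1],[0,-0.03,0,0,0,0,1],[0,0,0,0,0,0,1]]]'; python3 -m jog '[[[0,0.1,0,0,0,0,1],[0,0,-0.6,0,0,0,0.6],[0,0,-1,0,0,0,0.6],[0,0,-1,0,0,0,0.6],[0,1,0,0,0,0,0.6],[0,1,0,0,0,0,0.6],[0,0,0,0,0,0,0.6]]]'
python3 - <<'E'
from h import *
im,d=snapshot("top");C=cloud("top",d);z=C[...,2]
lid=(z>48)&(z<60);lid[:198]=0;lid[222:]=0;lid[:,:344]=0;lid[:,377:]=0
n,L,s,c=cv2.connectedComponentsWithStats(lid.astype(np.uint8));i=1+s[1:,4].argmax();print(s[i],c[i],cast("top",[c[i]],54).round(1))
cv2.imwrite("pics/t4.png",cv2.resize(im[160:240,290:400,::-1],None,fx=5,fy=5,interpolation=cv2.INTER_CUBIC))
E
```

```text
time: 15.02
tool_pos: [521.6, -162.4, 34.3]
tcp_rot: [179.9, -0.1, -1.9]
ft_force: [0.1, -3.6, 6.2]
finger_gap: 85.4
time: 15.9
tool_pos: [516.6, -269.3, 162.9]
tcp_rot: [180.0, 0.0, -2.0]
ft_force: [-0.0, 0.3, -0.5]
finger_gap: 51.4
[353 202  16  16 199] [360.56281407 209.36683417] [[517.3 -87.6  54. ]]
```

```bash
python3 -m jog '[[[-0.02,-0.9,0,0,0,0,0.6],[-0.02,-0.9,0,0,0,0,0.6],[-0.02,-0.9,0,0,0,0,0.6],[-0.02,-0.93,0,0,0,0,0.6],[0,0,0.6,0,0,0,0.6],[0,0,0.6,0,0,0,0.6],[0,0,0,0,0,0,0.6],[0,0,0,0,0,0,0.6]]]'
```

```text
time: 16.95
tool_pos: [519.4, -84.7, 104.2]
tcp_rot: [-180.0, -0.0, -1.8]
ft_force: [0.1, -0.6, -0.1]
finger_gap: 51.6
```

```bash
python3 -m jog '[[[-0.02,0.058,0.4,0,0,0,0.6],[0,0,0.3,0,0,0,0.6],[0,0,0.2,0,0,0,0.6],[0,0,0.18,0,0,0,0.6],[0,0,0,0,0,0,0.6]]]'
```

```text
time: 17.58
tool_pos: [517.5, -88.0, 48.6]
tcp_rot: [-180.0, 0.1, -1.9]
ft_force: [0.0, 0.2, -0.8]
finger_gap: 51.4
```

```bash
python3 -m jog '[[[0,0,0.1,0,0,0,0.6],[0,0,0.1,0,0,0,0.6],[0,0,0,0,0,0,0.6]]]'; python3 -m jog '[[[0,0,0.08,0,0,0,0.6],[0,0,0,0,0,0,0.6]]]'
```

```text
time: 17.95
tool_pos: [519.2, -88.9, 40.4]
tcp_rot: [179.9, -0.1, -1.9]
ft_force: [0.7, -3.2, 5.3]
finger_gap: 51.2
time: 18.2
tool_pos: [521.3, -90.0, 38.6]
tcp_rot: [179.8, -0.4, -1.9]
ft_force: [0.2, -6.1, 13.2]
finger_gap: 51.5
```

Light contact (−y, +z) means the left elbow is touching the divider. I back off, shift 2 mm right and narrow the opening.

```bash
python3 -m jog '[[[0,0,-0.15,0,0,0,0.6],[0,0.03,-0.05,0,0,0,0.57],[0,0,0,0,0,0,0.57],[0,0,0,0,0,0,0.57]]]'; python3 -m jog '[[[0,0,0.15,0,0,0,0.57],[0,0,0.05,0,0,0,0.57],[0,0,0,0,0,0,0.57]]]'
```

```text
time: 18.7
tool_pos: [517.6, -89.4, 44.8]
tcp_rot: [-180.0, 0.0, -1.8]
ft_force: [-0.2, 0.1, -0.1]
finger_gap: 48.8
time: 19.08
tool_pos: [518.2, -89.8, 35.2]
tcp_rot: [180.0, -0.0, -1.9]
ft_force: [1.5, -1.0, 2.1]
finger_gap: 48.9
```

```bash
python3 -m jog '[[[0,0,0,0,0,0,0.45],[0,0,0,0,0,0,0.45],[0,0,0,0,0,0,0.45]]]' 25;  python3 -m jog '[[[0,0,-0.1,0,0,0,0.45],[0,0,-0.3,0,0,0,0.45],[0,0,-0.5,0,0,0,0.45],[0,0,0,0,0,0,0.45]]]'
python3 - <<'E'
from h import *
save("side","pics/s5.png",(240,90,400,230),4)
E
```

```text
time: 19.45
tool_pos: [518.2, -89.7, 35.3]
tcp_rot: [180.0, -0.0, -1.8]
ft_force: [2.0, -0.6, 2.0]
finger_gap: 44.9
time: 19.95
tool_pos: [520.0, -90.1, 83.2]
tcp_rot: [179.9, -0.3, -1.8]
ft_force: [1.1, -0.2, -0.9]
finger_gap: 45.0
```

View pics/s5.png

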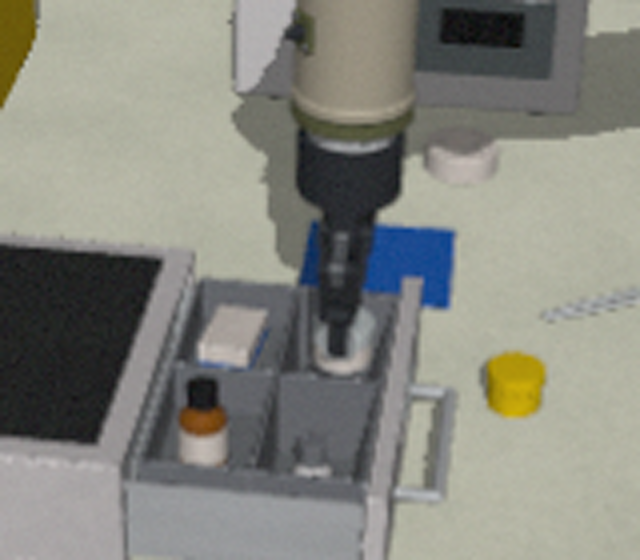

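The jar is gripped upright at crop (343,345). I take it to the mat; its underside is 15.3 mm below the TCP, so it sets down at TCP z ≈ 18.5.

```bash
python3 -m jog '[[[0,0,-0.7,0,0,0,0.45],[0,0,-0.8,0,0,0,0.45],[0,0.5,0,0,0,0,0.45],[0,0.8,0,0,0,0,0.45],[-0.04,0.9,0,0,0,0,0.45],[-0.04,0.9,0,0,0,0,0.45],[0,0.9,0,0,0,0,0.45],[0,0.7,0,0,0,0,0.45],[0,0.25,0.5,0,0,0,0.45],[0,0,0.8,0,0,0,0.45],[0,0,0.6,0,0,0,0.45],[0,0,0,0,0,0,0.45]]]'; python3 -m jog '[[[0,0,0.2,0,0,0,0.45],[0,0,0,0,0,0,0.45]]]'
```

```text
time: 21.5
tool_pos: [503.1, -334.7, 55.8]
tcp_rot: [-179.7, 0.4, -1.9]
ft_force: [0.9, -0.0, -1.3]
finger_gap: 45.4
time: 21.75
tool_pos: [506.3, -337.0, 50.8]
tcp_rot: [180.0, -0.0, -1.8]
ft_force: [-0.3, 0.3, -0.7]
finger_gap: 44.9
```

```bash
python3 -m jog '[[[0,0,0.3,0,0,0,0.45],[0,0,0.2,0,0,0,0.45],[0,0,0.06,0,0,0,0.45],[0,0,0.04,0,0,0,0.45],[0,0,0,0,0,0,0.45]]]'; python3 -m jog '[[[0,0,0.02,0,0,0,0.45],[0,0,0.02,0,0,0,0.45],[0,0,0,0,0,0,0.45]]]'
```

```text
time: 22.38
tool_pos: [506.1, -337.0, 20.4]
tcp_rot: [180.0, -0.0, -1.9]
ft_force: [0.6, 0.3, -0.4]
finger_gap: 44.8
time: 22.75
tool_pos: [506.1, -337.0, 18.4]
tcp_rot: [180.0, -0.0, -1.8]
ft_force: [1.0, 0.5, -0.3]
finger_gap: 44.9
```

```bash
python3 -m jog '[[[0,0,0.02,0,0,0,0.45],[0,0,0,0,0,0,0.45]]]'; python3 -m jog '[[[0,0,0.02,0,0,0,0.45],[0,0,0,0,0,0,0.45]]]'
```

```text
time: 23.0
tool_pos: [506.1, -337.0, 18.3]
tcp_rot: [180.0, -0.0, -1.8]
ft_force: [-3.0, 2.4, 7.8]
finger_gap: 45.2
time: 23.25
tool_pos: [506.2, -337.0, 18.3]
tcp_rot: [180.0, -0.0, -1.8]
ft_force: [-7.9, 5.3, 15.9]
finger_gap: 45.0
```

```bash
python3 -m jog '[[[0,0,0,0,0,0,0.75],[0,0,0,0,0,0,0.75],[0,0,-0.4,0,0,0,0.75],[0,0,-1,0,0,0,0.75],[0,0,-1,0,0,0,0.75],[0,0,-1,0,0,0,0.75],[0,0,0,0,0,0,0.65]]]'
python3 - <<'E'
from h import *
im,d=snapshot("top");C=cloud("top",d);z=C[...,2]
def comp(m,b):
    M=np.zeros(m.shape,np.uint8);x0,y0,x1,y1=b;M[y0:y1,x0:x1]=m[y0:y1,x0:x1]
    n,L,s,c=cv2.connectedComponentsWithStats(M);i=1+s[1:,4].argmax();return s[i],c[i],C[L==i]
for nm,lo,hi,b,h in(("bottle",112,126,(304,160,334,192),119),("jar",28,46,(420,190,480,240),37),("dropper",74,90,(304,192,330,218),82),("needle",76,89,(346,160,382,192),83)):
    s,c,P=comp((z>lo)&(z<hi),b);print(nm,s,cast("top",[c],h).round(1),np.median(P,0).round(1))
s=np.load("side2.npz");C2=cloud("side",s["d"]);z2=C2[...,2]
M=(abs(C2[...,1]-30)<22)&(abs(C2[...,0]-605)<25)&(z2>108)&(z2<122);print("side cap",np.nonzero(M)[1].mean(),C2[M].mean(0).round(1),M.sum(),C2[M].min(0).round(1),C2[M].max(0).round(1))
E
```

```text
time: 24.12
tool_pos: [508.9, -339.1, 194.2]
tcp_rot: [179.6, -0.5, -1.8]
ft_force: [1.1, -0.4, -0.2]
finger_gap: 55.5
bottle [314 168   8   9  56] [[608.6  32.4 119. ]] [608.6  31.6 118.7]
jar [453 214   2   3   4] [[ 502.8 -355.4   37. ]] [ 503.8 -356.5   32.8]
dropper [313 200   7   7  40] [[530.9  37.4  82. ]] [530.7  37.9  81.9]
needle [353 170  22  16 274] [[603.7 -96.7  83. ]] [603.8 -97.   82.7]
side cap 291.0 [605.4  35.1 115.1] 59 [594.2  19.  108.2] [616.9  48.4 120.8]
```

```bash
python3 -m jog '[[[0.21,-0.936,0,0,0,0,0.6],[0.21,-0.936,0,0,0,0,0.6],[0.21,-0.936,0,0,0,0,0.6],[0.21,-0.936,0,0,0,0,0.6],[0.21,-0.936,0,0,0,0,0.6],[0.21,-0.936,0,0,0,0,0.6],[0.21,-0.936,0,0,0,0,0.6],[0.21,-0.936,0,0,0,0,0.6],[0,0,0,0,0,0,0.6],[0,0,0,0,0,0,0.6]]]'
```

```text
time: 25.42
tool_pos: [601.3, 34.4, 185.3]
tcp_rot: [180.0, 0.1, -1.8]
ft_force: [0.1, -0.5, 0.1]
finger_gap: 51.0
```

```bash
python3 -m jog '[[[0.12,0.04,0,0,0,0,0.6],[0,0,0.7,0,0,0,0.6],[0,0,0.6,0,0,0,0.6],[0,0,0.5,0,0,0,0.6],[0,0,0.4,0,0,0,0.6],[0,0,0,0,0,0,0.6],[0,0,0,0,0,0,0.6]]]'; python3 -m jog '[[[0,0,0.16,0,0,0,0.6],[0,0,0.1,0,0,0,0.6],[0,0,0,0,0,0,0.6]]]'
```

```text
time: 26.3
tool_pos: [608.7, 32.0, 77.4]
tcp_rot: [180.0, -0.1, -1.9]
ft_force: [0.6, -0.1, 0.1]
finger_gap: 51.4
time: 26.68
tool_pos: [607.5, 32.5, 62.7]
tcp_rot: [-180.0, 0.1, -1.8]
ft_force: [-0.9, -1.1, -0.7]
finger_gap: 51.1
```

```bash
python3 -m jog '[[[0,0,0.06,0,0,0,0.6],[0,0,0,0,0,0,0.25],[0,0,0,0,0,0,0.25],[0,0,0,0,0,0,0.25],[0,0,0,0,0,0,0.25]]]' 25;  python3 -m jog '[[[0,0,-0.1,0,0,0,0.25],[0,0,-0.4,0,0,0,0.25],[0,0,-0.7,0,0,0,0.25],[0,0,-0.7,0,0,0,0.25],[0,0,0,0,0,0,0.25],[0,0,0,0,0,0,0.25]]]'
python3 - <<'E'
from h import *
im,d=snapshot("side");a=cv2.resize(im[90:230,240:400,::-1],None,fx=3,fy=3,interpolation=cv2.INTER_CUBIC)
im,d=snapshot("top");np.savez("top3.npz",im=im,d=d);b=cv2.resize(im[160:245,385:485,::-1],None,fx=3,fy=3,interpolation=cv2.INTER_CUBIC)
o=np.zeros((420,785,3),np.uint8);o[:,:480]=a;o[:255,485:785]=b;cv2.imwrite("pics/s6.png",o)
C=cloud("top",d);z=C[...,2];m=(z>30)&(z<44);m[:190]=0;m[240:]=0;m[:,:415]=0;m[:,480:]=0
v,u=np.nonzero(m);print("jar",len(u),cast("top",[(u.mean(),v.mean())],37).round(1))
E
```

```text
time: 27.3
tool_pos: [607.9, 32.4, 60.3]
tcp_rot: [-180.0, 0.0, -1.8]
ft_force: [0.1, 0.0, 0.1]
finger_gap: 33.2
time: 28.05
tool_pos: [608.1, 32.4, 156.0]
tcp_rot: [180.0, -0.0, -1.8]
ft_force: [0.5, 0.2, -2.1]
finger_gap: 33.3
jar 201 [[ 506.8 -334.3   37. ]]
```

View pics/s6.png

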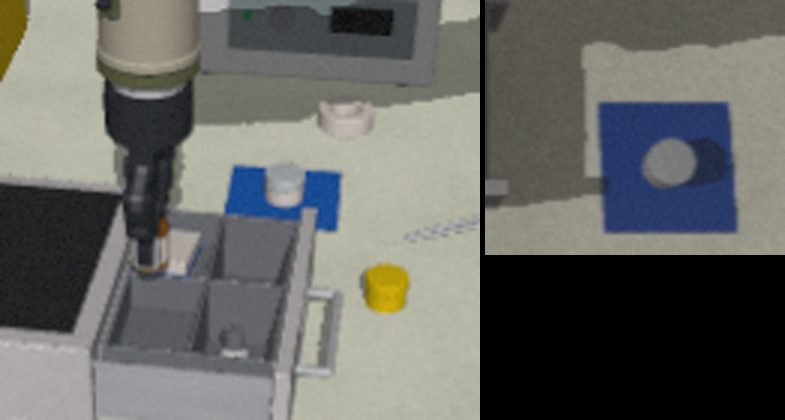

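The bottle is held upright (side view) and the jar stands on the mat. I carry the bottle to the right deep bay.

```bash
python3 -m jog '[[[-0.28,0.416,0,0,0,0,0.25],[-0.28,0.416,0,0,0,0,0.25],[-0.28,0.416,0,0,0,0,0.25],[-0.28,0.416,0,0,0,0,0.25],[-0.28,0.416,0,0,0,0,0.25],[-0.28,0.416,0,0,0,0,0.25],[0,0,0,0,0,0,0.25],[0,0,0,0,0,0,0.25]]]'
```

```text
time: 29.15
tool_pos: [519.8, -89.2, 154.6]
tcp_rot: [-180.0, 0.1, -1.9]
ft_force: [-0.5, -0.4, -0.9]
finger_gap: 33.4
```

```bash
python3 -m jog '[[[0.02,0,0.4,0,0,0,0.25],[0,0,0.6,0,0,0,0.25],[0,0,0.5,0,0,0,0.25],[0,0,0.3,0,0,0,0.25],[0,0,0.2,0,0,0,0.25],[0,0,0,0,0,0,0.25],[0,0,0,0,0,0,0.25]]]'; python3 -m jog '[[[0,0,0.16,0,0,0,0.25],[0,0,0.1,0,0,0,0.25],[0,0,0,0,0,0,0.25]]]'
```

```text
time: 30.02
tool_pos: [521.8, -89.8, 56.3]
tcp_rot: [180.0, -0.1, -1.8]
ft_force: [0.4, -0.5, -0.8]
finger_gap: 33.2
time: 30.4
tool_pos: [520.4, -89.5, 41.6]
tcp_rot: [-180.0, 0.1, -1.9]
ft_force: [-0.4, -0.6, -0.5]
finger_gap: 33.3
```

Setdown expected at TCP ≈ 27.

```bash
python3 -m jog '[[[0,0,0.12,0,0,0,0.25],[0,0,0.08,0,0,0,0.25],[0,0,0.04,0,0,0,0.25],[0,0,0,0,0,0,0.25]]]'; python3 -m jog '[[[0,0,0.03,0,0,0,0.25],[0,0,0,0,0,0,0.25]]]'; python3 -m jog '[[[0,0,0.03,0,0,0,0.25],[0,0,0,0,0,0,0.25]]]'
```

```text
time: 30.9
tool_pos: [520.8, -89.6, 30.1]
tcp_rot: [-180.0, 0.0, -1.8]
ft_force: [0.3, -0.5, -0.9]
finger_gap: 33.5
time: 31.15
tool_pos: [521.0, -89.7, 28.8]
tcp_rot: [180.0, -0.0, -1.8]
ft_force: [1.1, 0.2, -0.0]
finger_gap: 33.5
time: 31.4
tool_pos: [521.1, -89.7, 27.3]
tcp_rot: [180.0, -0.0, -1.8]
ft_force: [-0.2, -0.1, -1.1]
finger_gap: 33.6
```

```bash
python3 -m jog '[[[0,0,0.02,0,0,0,0.25],[0,0,0,0,0,0,0.25]]]'; python3 -m jog '[[[0,0,0.01,0,0,0,0.25],[0,0,0,0,0,0,0.25]]]'
```

```text
time: 31.65
tool_pos: [521.6, -89.7, 27.2]
tcp_rot: [180.0, -0.1, -1.9]
ft_force: [-2.0, 1.3, 4.9]
finger_gap: 33.2
time: 31.9
tool_pos: [522.0, -89.7, 27.2]
tcp_rot: [180.0, -0.1, -1.8]
ft_force: [-2.2, 2.2, 9.3]
finger_gap: 33.3
```

```bash
python3 -m jog '[[[0,0,0,0,0,0,0.5],[0,0,0,0,0,0,0.5],[0,0,-0.2,0,0,0,0.5],[0,0,-0.6,0,0,0,0.5],[0,0,-1,0,0,0,0.5],[0,0.5,-0.5,0,0,0,0.7],[0,0.9,0,0,0,0,0.7],[0,0.9,0,0,0,0,0.7],[-0.05,0.9,0,0,0,0,0.7],[-0.06,0.9,0,0,0,0,0.7],[-0.04,0.8,0,0,0,0,0.7],[0,0,0,0,0,0,0.7]]]';python3 -m jog '[[[0,0,0.3,0,0,0,0.7],[0,0,0,0,0,0,0.7]]]'
```

```text
time: 33.4
tool_pos: [504.6, -336.7, 140.9]
tcp_rot: [180.0, 0.0, -2.0]
ft_force: [0.2, -0.4, -0.2]
finger_gap: 59.7
time: 33.65
tool_pos: [504.5, -332.1, 123.3]
tcp_rot: [-179.8, 0.2, -1.8]
ft_force: [-0.3, 0.4, -1.2]
finger_gap: 59.8
```

```bash
python3 -m jog '[[[0.03,0.08,0.4,0,0,0,0.7],[0,0,0.6,0,0,0,0.7],[0,0,0.4,0,0,0,0.7],[0,0,0.2,0,0,0,0.7],[0,0,0,0,0,0,0.7],[0,0,0,0,0,0,0.7]]]'; python3 -m jog '[[[0,0,0.3,0,0,0,0.7],[0,0,0.15,0,0,0,0.7],[0,0,0,0,0,0,0.7]]]'
```

```text
time: 34.4
tool_pos: [507.7, -338.9, 46.9]
tcp_rot: [179.9, -0.1, -1.8]
ft_force: [0.3, 0.1, 1.0]
finger_gap: 59.8
time: 34.78
tool_pos: [506.1, -337.7, 21.9]
tcp_rot: [-179.9, 0.1, -1.9]
ft_force: [-0.2, -0.2, 0.5]
finger_gap: 59.8
```

```bash
python3 -m jog '[[[0,0,0.16,0,0,0,0.7],[0,0,0,0,0,0,0.7],[0,0,0,0,0,0,0.45],[0,0,0,0,0,0,0.45],[0,0,0,0,0,0,0.45],[0,0,0,0,0,0,0.45]]]' 25; python3 -m jog '[[[0,0,-0.2,0,0,0,0.45],[0,0,-0.6,0,0,0,0.45],[0,0,-0.9,0,0,0,0.45],[0,0,-0.9,0,0,0,0.45],[0,0,-0.6,0,0,0,0.45],[0,0,0,0,0,0,0.45],[0,0,0,0,0,0,0.45]]]'
```

```text
time: 35.52
tool_pos: [507.1, -338.4, 15.5]
tcp_rot: [180.0, -0.0, -1.8]
ft_force: [-0.2, -0.3, 0.7]
finger_gap: 45.0
time: 36.4
tool_pos: [506.5, -338.0, 174.5]
tcp_rot: [-180.0, 0.1, -1.9]
ft_force: [-0.2, 0.1, -1.5]
finger_gap: 45.3
```

```bash
python3 -m jog '[[[0.1,-0.4,0,0,0,0,0.45],[0.2,-0.8,0,0,0,0,0.45],[0.2,-0.9,0,0,0,0,0.45],[0.2,-0.9,0,0,0,0,0.45],[0.2,-0.9,0,0,0,0,0.45],[0.2,-0.9,0,0,0,0,0.45],[0.2,-0.9,0,0,0,0,0.45],[0.2,-0.8,0,0,0,0,0.45],[0.17,-0.56,0,0,0,0,0.45],[0.1,-0.3,0,0,0,0,0.45],[0,0,0,0,0,0,0.45],[0,0,0,0,0,0,0.45]]]'
```

```text
time: 37.9
tool_pos: [606.9, 25.8, 174.9]
tcp_rot: [180.0, 0.0, -1.9]
ft_force: [0.5, -0.2, -1.7]
finger_gap: 45.3
```

```bash
python3 -m jog '[[[-0.09,-0.02,0.3,0,0,0,0.45],[0,0,0.6,0,0,0,0.45],[0,0,0.5,0,0,0,0.45],[0,0,0.2,0,0,0,0.45],[0,0,0,0,0,0,0.45],[0,0,0,0,0,0,0.45]]]'; python3 -m jog '[[[0,0,0.2,0,0,0,0.45],[0,0,0.12,0,0,0,0.45],[0,0,0.06,0,0,0,0.45],[0,0,0,0,0,0,0.45]]]'
```

```text
time: 38.65
tool_pos: [603.6, 27.5, 96.5]
tcp_rot: [180.0, -0.1, -1.9]
ft_force: [0.1, 0.0, -0.6]
finger_gap: 45.0
time: 39.15
tool_pos: [602.5, 27.8, 75.8]
tcp_rot: [180.0, 0.0, -1.8]
ft_force: [0.3, -0.1, -0.9]
finger_gap: 45.1
```

```bash
python3 -m jog '[[[0,0,0.1,0,0,0,0.45],[0,0,0.05,0,0,0,0.45],[0,0,0,0,0,0,0.45]]]'; python3 -m jog '[[[0,0,0.03,0,0,0,0.45],[0,0,0,0,0,0,0.45]]]'; python3 -m jog '[[[0,0,0.02,0,0,0,0.45],[0,0,0,0,0,0,0.45]]]'
```

```text
time: 39.52
tool_pos: [602.6, 27.8, 68.4]
tcp_rot: [-180.0, 0.0, -1.8]
ft_force: [-0.3, -0.9, -1.1]
finger_gap: 45.4
time: 39.78
tool_pos: [602.8, 27.8, 67.2]
tcp_rot: [-180.0, 0.0, -1.8]
ft_force: [-0.3, 0.6, -1.4]
finger_gap: 45.3
time: 40.02
tool_pos: [602.8, 27.8, 66.2]
tcp_rot: [-180.0, 0.0, -1.9]
ft_force: [0.2, -0.4, -0.3]
finger_gap: 45.2
```

```bash
python3 -m jog '[[[0,0,0.02,0,0,0,0.45],[0,0,0,0,0,0,0.45]]]'; python3 -m jog '[[[0,0,0.015,0,0,0,0.45],[0,0,0,0,0,0,0.45]]]'
```

```text
time: 40.28
tool_pos: [603.0, 27.8, 65.5]
tcp_rot: [-180.0, -0.0, -1.9]
ft_force: [-0.7, 0.4, 0.2]
finger_gap: 45.3
time: 40.52
tool_pos: [603.3, 27.8, 65.4]
tcp_rot: [-180.0, -0.1, -1.8]
ft_force: [-1.8, 0.5, 5.1]
finger_gap: 45.3
```

```bash
python3 -m jog '[[[0,0,0,0,0,0,0.65],[0,0,0,0,0,0,0.65],[0,0,-0.2,0,0,0,0.65],[0,0,-0.8,0,0,0,0.65],[0,0,-0.9,0,0,0,0.65],[0,0,-0.5,0,0,0,0.3],[-0.8,0.235,0,0,0,0,0],[-0.8,0.235,0,0,0,0,0],[-0.8,0.235,0,0,0,0,0],[-0.8,0.235,0,0,0,0,0],[-0.7,0.235,0,0,0,0,0],[0,0,0,0,0,0,0]]]'
python3 - <<'E'
from h import *
im,d=snapshot("side");a=cv2.resize(im[90:230,240:400,::-1],None,fx=3,fy=3,interpolation=cv2.INTER_CUBIC)
im,d=snapshot("top");b=cv2.resize(im[155:260,290:396,::-1],None,fx=3,fy=3,interpolation=cv2.INTER_CUBIC)
o=np.zeros((420,800,3),np.uint8);o[:,:480]=a;o[:315,482:800]=b[:,:318];cv2.imwrite("pics/s7.png",o)
C=cloud("top",d);z=C[...,2]
def comp(m,b):
    M=np.zeros(m.shape,np.uint8);x0,y0,x1,y1=b;M[y0:y1,x0:x1]=m[y0:y1,x0:x1]
    n,L,s,c=cv2.connectedComponentsWithStats(M)
    if n<2:return None
    i=1+s[1:,4].argmax();return s[i],c[i],np.median(C[L==i],0).round(1)
for nm,lo,hi,b in(("jar",80,95,(308,168,335,192)),("bottle",78,92,(350,196,376,214)),("dropper",74,90,(306,196,330,216))):print(nm,comp((z>lo)&(z<hi),b))
E
```

```text
time: 42.02
tool_pos: [404.8, -25.1, 185.1]
tcp_rot: [180.0, -0.1, -1.9]
ft_force: [-0.6, -0.4, 0.1]
finger_gap: -0.1
jar (array([311, 170,  17,  14, 179], dtype=int32), array([319.1396648, 176.4301676]), array([605.3,  29.4,  86.7]))
bottle None
dropper None
```

View pics/s7.png

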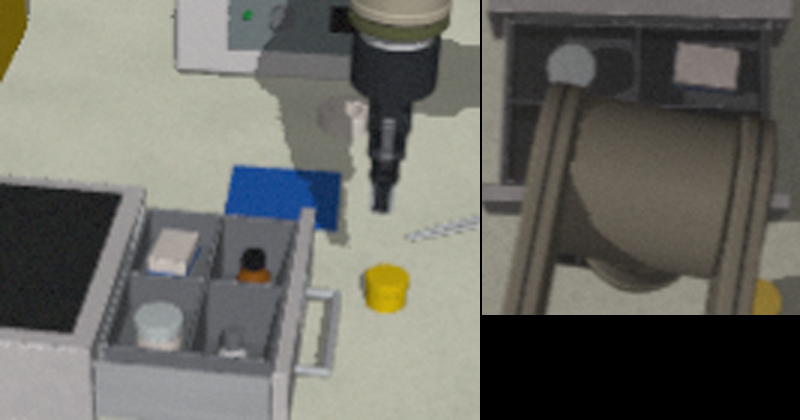

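Everything stands as it should, and the tops read 86–87 mm against the 97 mm limit. I lower in front of the panel and push.

```bash
python3 -m jog '[[[0,0,0.6,0,0,0,0],[0,0,0.8,0,0,0,0],[0,0,0.6,0,0,0,0],[0,0,0.3,0,0,0,0],[0.2,0,0,0,0,0,0],[0.2,0,0,0,0,0,0],[0.2,0,0,0,0,0,0],[0.1,0,0,0,0,0,0],[0,0,0,0,0,0,0]]]'; python3 -m jog '[[[0.08,0,0,0,0,0,0],[0.08,0,0,0,0,0,0],[0.08,0,0,0,0,0,0],[0.08,0,0,0,0,0,0],[0.08,0,0,0,0,0,0]]]'
```

```text
time: 43.25
tool_pos: [441.5, -25.8, 69.8]
tcp_rot: [180.0, -0.0, -1.8]
ft_force: [0.8, 1.2, -0.2]
finger_gap: -0.4
time: 43.88
tool_pos: [460.9, -26.4, 69.4]
tcp_rot: [-180.0, 0.0, -1.8]
ft_force: [-2.5, -0.0, 1.7]
finger_gap: -0.4
```

```bash
python3 -m jog '[[[0.09,0,0,0,0,0,0],[0.1,0,0,0,0,0,0],[0.12,0,0,0,0,0,0],[0.12,0,0,0,0,0,0],[0.12,0,0,0,0,0,0],[0.12,0,0,0,0,0,0],[0.12,0,0,0,0,0,0],[0.12,0,0,0,0,0,0],[0.12,0,0,0,0,0,0],[0.12,0,0,0,0,0,0],[0.12,0,0,0,0,0,0],[0.12,0,0,0,0,0,0]]]'; python3 -m jog '[[[0.12,0,0,0,0,0,0],[0.12,0,0,0,0,0,0],[0.12,0,0,0,0,0,0],[0.12,0,0,0,0,0,0],[0.12,0,0,0,0,0,0],[0.12,0,0,0,0,0,0],[0.12,0,0,0,0,0,0],[0.1,0,0,0,0,0,0],[0.08,0,0,0,0,0,0],[0.08,0,0,0,0,0,0],[0.06,0,0,0,0,0,0],[0.06,0,0,0,0,0,0]]]'
```

```text
time: 45.38
tool_pos: [530.8, -28.7, 69.4]
tcp_rot: [180.0, 0.0, -1.8]
ft_force: [-3.0, -1.6, -0.8]
finger_gap: -0.0
time: 46.88
tool_pos: [591.7, -30.6, 69.7]
tcp_rot: [-180.0, -0.0, -1.8]
ft_force: [-3.2, -1.0, 0.0]
finger_gap: -0.1
```

```bash
python3 -m jog '[[[0.08,0,0,0,0,0,0],[0.08,0,0,0,0,0,0],[0.08,0,0,0,0,0,0],[0.08,0,0,0,0,0,0],[0.08,0,0,0,0,0,0],[0.08,0,0,0,0,0,0],[0.04,0,0,0,0,0,0],[0.04,0,0,0,0,0,0]]]'; python3 -m jog '[[[0.04,0,0,0,0,0,0],[0.04,0,0,0,0,0,0],[0.04,0,0,0,0,0,0]]]'
```

```text
time: 47.88
tool_pos: [619.6, -31.5, 69.7]
tcp_rot: [180.0, -0.0, -1.8]
ft_force: [-3.2, -0.2, 1.8]
finger_gap: 0.4
time: 48.25
tool_pos: [621.9, -31.6, 69.6]
tcp_rot: [-180.0, 0.5, -1.8]
ft_force: [-30.3, -0.2, 22.3]
finger_gap: -0.2
```

Force jumped to 30 N at about the expected end of travel. I retreat and check.

```bash
python3 -m jog '[[[-0.2,0,0,0,0,0,0],[-0.5,0,0,0,0,0,0],[-1,0,0,0,0,0,0],[-1,0,-0.5,0,0,0,0],[-1,0,-1,0,0,0,0],[-0.5,0,-1,0,0,0,0],[0,0.5,0,0,0,0,0],[0,1,0,0,0,0,0],[0,1,0,0,0,0,0],[0,1,0,0,0,0,0],[0,1,0,0,0,0,0],[0,0,0,0,0,0,0]]]'
python3 - <<'E'
from h import *
im,d=snapshot("side");a=cv2.resize(im[120:240,170:400,::-1],None,fx=2,fy=2,interpolation=cv2.INTER_CUBIC)
im,d=snapshot("top");b=cv2.resize(im[60:260,285:400,::-1],None,fx=2,fy=2,interpolation=cv2.INTER_CUBIC)
o=np.zeros((400,692,3),np.uint8);o[:240,:460]=a;o[:400,462:692]=b;cv2.imwrite("pics/s8.png",o)
C=cloud("top",d);z=C[...,2]
for u in(300,320,360,380):
    col=z[150:190,u];print(u,[(150+i,int(x)) for i,x in enumerate(col) if x>80][-3:],cast("top",[(u,150+np.nonzero(col>80)[0].max()+.5)],94).round(1)[0])
E
```

```text
time: 49.75
tool_pos: [413.8, -253.2, 188.9]
tcp_rot: [179.9, -0.1, -2.1]
ft_force: [0.4, 0.2, -0.0]
finger_gap: -0.1
300 [(163, 95), (164, 92), (165, 90)] [635.6  82.5  94. ]
320 [(165, 97), (166, 84), (173, 1310)] [612.1  26.5  94. ]
360 [(167, 86), (178, 1310), (189, 1310)] [565.5 -84.2  94. ]
380 [(166, 91), (167, 91), (168, 83)] [ 625.6 -141.3   94. ]
```

View pics/s8.png

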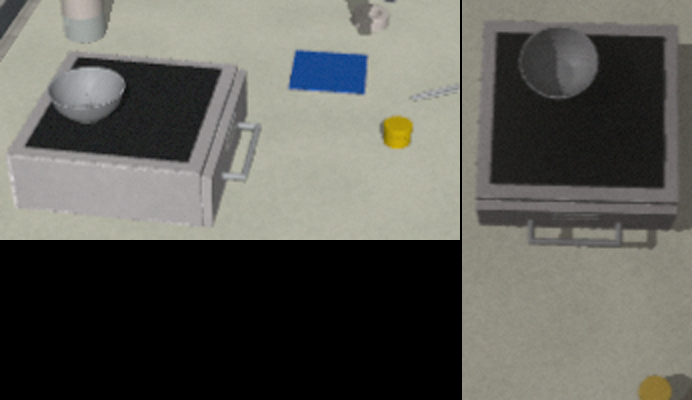

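Side and top views show the drawer flush, and the hard stop came where expected. I'll do one numeric check of the travel before handing in.

Run:
```python
from h import *
im,d=snapshot("top")
def front(d,v0,v1):
    C=cloud("top",d);z=C[...,2];l=[]
    for u in range(296,388):
        q=np.nonzero((z[v0:v1,u]>80)&(z[v0:v1,u]<99))[0]
        if len(q): l.append((u,v0+q.max()+.5))
    P=cast("top",l,94)
    k=np.polyfit(P[:,1],P[:,0],1)
    for _ in range(4):
        r=abs(P[:,0]-np.polyval(k,P[:,1]));q=r<max(3,np.median(r)*1.5);k=np.polyfit(P[q,1],P[q,0],1)
    return np.polyval(k,-30),k[0],q.sum()
def handle(d,v0,v1):
    C=cloud("top",d);z=C[...,2];m=np.zeros(z.shape,bool);m[v0:v1,322:358]=True
    m&=(z>38)&(z<55);P=C[m];x=P[:,0]+.0335*-(P[:,1]+30);return np.median(x),m.sum()
a=np.load("top0.npz")["d"];b=np.load("top1.npz")["d"]
print(front(a,218,236),front(b,208,232),front(d,155,176))
print(handle(a,236,246),handle(b,230,242),handle(d,175,186))
C=cloud("top",d);z=C[...,2];print("z by row",[(v,int(np.median(z[v,330:352]))) for v in range(150,184)])
```

```text
(np.float64(452.1660565702928), np.float64(0.034288286003042734), np.int64(92)) (np.float64(467.1999185930999), np.float64(0.033461120474395006), np.int64(92)) (np.float64(630.5119679455646), np.float64(0.03357269789520734), np.int64(92))
(np.float64(424.29373552659877), np.int64(126)) (np.float64(439.4057419036454), np.int64(128)) (np.float64(603.4717734935061), np.int64(121))
z by row [(150, 105), (151, 104), (152, 103), (153, 101), (154, 102), (155, 101), (156, 101), (157, 101), (158, 102), (159, 101), (160, 94), (161, 93), (162, 94), (163, 93), (164, 94), (165, 92), (166, 89), (167, 84), (168, 73), (169, 62), (170, 49), (171, 38), (172, 29), (173, 17), (174, 0), (175, 0), (176, 1), (177, 0), (178, 0), (179, 42), (180, 46), (181, 47), (182, 43), (183, 0)]
```

```bash
python3 -c "
from bench import job,telemetry
print(job.hand_in()); print(telemetry.sense()['time'])"
```

```text
the job is handed in; nothing more can be done
None
the job is handed in; nothing more can be done
```

I swapped the two, pushed the drawer shut and handed in at about 50 s of the 72 s. The hand-in gave no verdict.

**What I did:** I parked the jar on the mat and set the bottle down in the right deep bay. The jar then went into the left shallow bay. Both were lowered until they just touched (5–16 N on the wrist).

**Last checks:**
- **Before shutting:** the picture showed both upright in their new bays, with the dropper bottle and needle box still in theirs. The jar's top measured 87 mm. I worked out the bottle's top as 86 mm from where I set it down; the top camera could not see it because the arm was in the way. The limit is 97 mm.
- **Drawer travel:** the camera gave 178.3 mm at the front panel and 179.2 mm at the handle, out of 180, so within about 2 mm of shut. The push ended on a hard stop at about 30 N.
- **At hand-in:** the arm was clear of everything. I could not see inside the shut drawer, so the bottle and jar are unconfirmed after the push.

**What went wrong on the way:**
- **Collision:** on my first descent a gripper elbow hit the drawer wall, with 84 N up and 25 N sideways on the wrist. That is under the 120 N wrist limit, but it may have broken the 40 N limit for the gripper's body pressing on something. It also pushed the drawer in by about 15 mm.
- **Jar nudge:** I then pushed the jar about 12 mm to the middle of its bay with a finger so the gripper would fit. During the next grasp an elbow touched the divider lightly (13 N).

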